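# Tip the used dariole moulds into the wash bowl and nest the tote

### The job

Take the full tote out from between the two bottles and tip all its steel dariole moulds into the white wash bowl. Then put the emptied tote away in the other, empty tote, turned to face the same way so that it nests fully home and level (its rear rim, the only one free now, will be out of reach over there by the steel bin, so expect to set it down on the way and take a fresh hold at a side). Leave the bottles, the shaker, the bowl and the empty tote standing where they are.

Things in the scene. Friction and masses are not known exactly. Their poses are not given: they have to be found in the camera images.
- full_tote_mid (a point): Centre of the full tote: dark blue-grey plastic stack-and-nest tote 183 x 150 x 104 mm, 0.18 kg, holding five moulds (0.15 kg in all, heap up to 75 mm above its foot). Point: on its middle line, 52 mm above the foot, 52 mm below the rim. Own axes: -x to the open pouring front, +x to the rear, z up. Starts front away from the robot, a bottle close on each side.
- full_tote_rear (a point): Middle of the full tote's rear rim band (tote x = 92 mm): solid, upright, 9 mm thick in x, 28 mm high (this point is half-way, 14 mm below the rim top), 132 mm wide in y. Same axes as the tote. Nothing stands behind it at the start.
- full_tote_side (a point): Point on the full tote's side rim band on its -y side (tote x = 0, y = -70.5 mm), 14 mm below the rim top. The band is solid, upright, 9 mm thick in y, 28 mm high, from tote x = -62 to +88 mm; the +y side has its mirror image at y = +70.5 mm. Inside, a deck lies at the foot of the band, 28 mm below the rim.
- full_tote_lip (a point): Middle of the full tote's pouring lip: the front edge (tote x = -86 mm, 30 mm above the foot) of a chute that slopes 40 deg down to the floor. The front has no rim band; the lane between the side walls is 62 mm wide at the floor. The loose moulds slide out over this lip once the tote is tipped front down by about 80 deg; if two jam, a steeper tip or a shake frees them.
- empty_tote_mid (a point): Centre of the empty tote, of the same size, axes and centre point; it faces the robot, its rear close to the tall steel bin. A tote facing the same way drops in and ends 28 mm higher, rim band on rim band (about 2 mm free play each side when home, 10 mm as it starts to enter); one turned half round stops about 76 mm higher, on the deck.
- wash_bowl_mouth (a point): White plastic mixing bowl used as the wash bowl, 224 mm across, 94 mm high, sloping sides, flat floor 118 mm across; this point is the centre of its mouth, level with the rim.
- mould_1_mid (a point): Steel dariole mould (small tapered cup with a rolled rim), 46 mm across the rim, 36 mm across the base, 36 mm high, 0.03 kg, in the full tote at the start; this point is its centre.
- mould_2_mid (a point): Steel dariole mould (small tapered cup with a rolled rim), 46 mm across the rim, 36 mm across the base, 36 mm high, 0.03 kg, in the full tote at the start; this point is its centre.
- mould_3_mid (a point): Steel dariole mould (small tapered cup with a rolled rim), 46 mm across the rim, 36 mm across the base, 36 mm high, 0.03 kg, in the full tote at the start; this point is its centre.
- mould_4_mid (a point): Steel dariole mould (small tapered cup with a rolled rim), 46 mm across the rim, 36 mm across the base, 36 mm high, 0.03 kg, in the full tote at the start; this point is its centre.
- mould_5_mid (a point): Steel dariole mould (small tapered cup with a rolled rim), 46 mm across the rim, 36 mm across the base, 36 mm high, 0.03 kg, in the full tote at the start; this point is its centre.
- bottle_1_mid (a point): White plastic bottle with a flip cap, 60 mm across, 196 mm high, standing beside the full tote; bystander. This point is on its axis, half-way up.
- bottle_2_mid (a point): White plastic bottle with a flip cap, 60 mm across, 196 mm high, standing beside the full tote; bystander. This point is on its axis, half-way up.
- shaker_mid (a point): Steel flour shaker, 72 mm across, 88 mm high; bystander. This point is on its axis, half-way up.

How it is judged:
By the outcome, as a careful person would: the job done as asked, in the order asked, and still so for the second after the job is handed in, with the robot touching nothing.
It also fails if it takes over 64 s, if anything falls off the work surface, if the arm or the gripper's body presses on something with over 40 N, if the wrist force passes 120 N, or if a joint passes its speed limit or range.

### The arm

A 6-joint arm with a two-finger parallel gripper is mounted at the origin on a cart in front of the work surface, level with it; the furniture and walls round the work are solid. World frame = base frame: x ahead of the robot, y to its left, z up, the work surface at z = 0. Lengths are in mm, angles in rad, forces in N, time in s.
With the tool pointing down it reaches from about 350 to 975 mm from the base axis. Payload 7.1 kg.
Tool frame: the origin (TCP) lies at the very end of the fingers, on their centre line; the grasp point (between the pads) lies 19 mm behind it; z points along the fingers, y is the direction in which the jaws open and shut (so a half turn about z gives the same grasp; the last joint's range is limited). The gripper opens to 88 mm and grips with 3 to 60 N. Pads are 20 mm wide; open, the fingers measure 115 mm over their backs; the gripper's body (75 mm by 178 mm) begins 61 mm behind the grasp point.
Start: joints at [-1.162, 0.423, 1.63, -0, 1.089, -0.019], TCP at [259.309, -568.651, 222.675] pointing down, gripper open.
Joint ranges: [-3, 3], [-0.9, 2.11], [0.09, 2.58], [-1.31, 4.45], [0.11, 2.69], [-2.54, 2.54]. Speed limits (rad/s): [2.39, 2.39, 3.01, 3.14, 3.14, 3.14].

### API

Orientations are given as a rotation vector (axis times angle).
In Python, from workcell import * gives the robot as it stands.
- The arm moves only by the tool play_rows, never from a script. Its argument "plan" is text: rows parted by semicolons, each of 7 numbers parted by spaces: the finger opening in cm, from 0 to 8.78, then the shift along the tool's x, y, z in cm, then the turn, a rotation vector about the tool's x, y, z in degrees. A call has 1 to 20 rows; each row shifts and turns the commanded pose from where the row before left it, along the tool's axes as they then stand; what a row does not reach is not made up. A row lasts 1/8 s, in which the tool goes at most 62.5 mm and 10.7 degrees, less where a joint would pass 70% of its speed; a pose out of reach is approached as far as the arm can. A call is refused whole if a number of a shift passes 6.25 or a number of a turn 10.7, either way. A call with a gripper value outside its range is refused whole. The fingers move at their own pace and stop on an object; the grip force is fixed at half the most. Time passes only in rows, so rows that do not move let the fingers close. It gives the time, the measured TCP pose, the force and the opening at its end, in the units of the state.
- get_obs(): the state, without advancing time (a new reading comes with each control period).
- get_image(name): name is "scene" or "top" or "wrist"; returns a dict with "pixels" (480x640x3 uint8, red, green, blue), "range_z" (480x640 float32, mm along the optical axis (not along the pixel's ray), 0 where there is no reading), "fx", "fy", "cx", "cy" (pixels), "eye" and "attitude" of the camera in the world. Camera axes: x right, y down, z forward; pixel columns grow to the right and rows downward; lengths in mm; the calibration is good to about 2 mm. A picture is of the moment at which its call begins.
- close_job(): hands the job in, once; it reports no verdict.
The state is a dict: "t": time; "qpos": joint angles; "qvel": joint speeds; "joint_torque": joint torques, N m; "ee_pos": TCP position; "orientation": TCP orientation; "ft_force": force on the tool from outside, world axes, zero at the start; "moment": the same for the moment, N m; "width": finger opening in mm.
Only numpy, scipy, OpenCV 4.12 (cv2) and the standard library are available. Lean on these libraries where they do the work, as an engineer would, in place of code of your own. Each camera call takes 0.05 s, during which the arm holds its last target. There are 200 camera calls.

## Working session

There is one attempt and no reset: what is moved stays moved. The work goes in short steps, Python scripts to look and compute and a tool call to move; the robot and the scene stay as the last step left them, time stands still between calls to the robot, and variables do not carry over. Pictures are saved under pics/ and viewed, about 8 in all and at most 12, crops included, and the job is handed in when it is done.

Besides the shell and the picture viewer there is one more tool, called after "Request:" as name(argument=value, ...) on one line, values as JSON. play_rows: Moves the arm, as the interface text tells. Its arguments: {"type":"object","properties":{"plan":{"type":"string"}},"required":["plan"]}

```bash
ls; mkdir -p pics; cat > h.py <<'E'
from workcell import *
import numpy as np, cv2
from scipy.spatial.transform import Rotation as R
def att(im):
    a=np.array(im["attitude"],float)
    return a if a.shape==(3,3) else (R.from_rotvec(a).as_matrix() if a.size==3 else R.from_quat(a).as_matrix())
def cloud(im):
    z=im["range_z"]; v,u=np.mgrid[0:480,0:640]
    P=np.stack([(u-im["cx"])/im["fx"]*z,(v-im["cy"])/im["fy"]*z,z],-1)
    W=P@att(im).T+np.array(im["eye"]); W[z==0]=np.nan
    return W
E
python3 - <<'E'
from h import *
for n in("top","scene"):
    im=get_image(n); print(n,im["eye"],im["attitude"],im["fx"],im["cx"],im["cy"])
    cv2.imwrite(f"pics/{n}0.png",im["pixels"][...,::-1]); np.save(f"{n}0.npy",cloud(im))
    W=cloud(im); print(W[240,320],W[100,100],W[400,500])
print(get_obs())
E
```

```text
pics
top [ 474.95328563   72.10061209 1165.68067585] [-2.18888188  2.1892111  -0.08118854] 457.8093013865272 316.0954352514886 240.01013575648327
[555.27168435  55.77893617  -0.87330189] [852.18725006 542.82138168 177.84166865] [ -79.8723313  -734.33002275 -853.54933905]
scene [-206.01045393  899.68536403  960.8990403 ] [-0.89942906  2.38403883 -1.17665839] 564.1321983628491 319.46447959034816 244.2084843332496
[ 6.67582845e+02 -5.19060069e+01  3.32271521e-01] [nan nan nan] [ 19.2899967  117.14945893  -1.35868568]
{'t': 0.1, 'qpos': array([-1.16199139e+00,  4.23759869e-01,  1.63057977e+00, -1.49931603e-05,
        1.08862490e+00, -1.90217458e-02]), 'qvel': array([ 0.00152175, -0.00079874, -0.00224662,  0.00092881, -0.00100797,
        0.00024541]), 'joint_torque': array([ 2.76798464e-04, -5.45617175e+01, -2.74322748e+01,  6.45949412e-02,
        1.88087794e-02, -2.93211531e-05]), 'ee_pos': array([ 259.12003776, -568.2122298 ,  221.99556456]), 'orientation': array([-3.06867331e+00, -6.66640576e-01,  4.37604229e-04]), 'ft_force': array([ 0.29522681, -0.93561128, -0.08254546]), 'moment': array([-0.00406282,  0.00232102,  0.01746592]), 'width': 88.20509789826245}
```

View pics/top0.png

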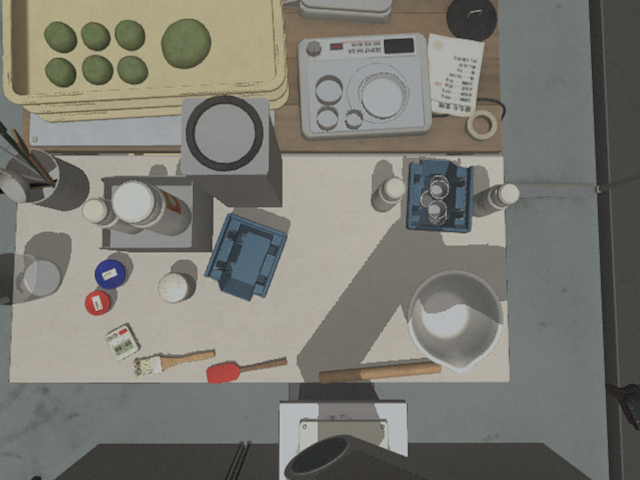

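View pics/scene0.png

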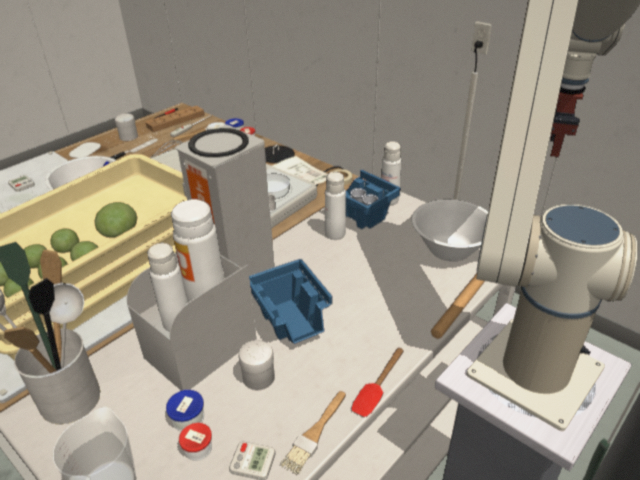

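The top view shows the full tote at about (440,195) between bottles at (392,190) and (500,198). The bowl is at (455,320), the empty tote at (246,256) by the steel bin at (230,135), and the shaker at (173,288).

```bash
python3 - <<'E'
from h import *
W=np.load("top0.npy"); I=cv2.imread("pics/top0.png").astype(int)
b,g,r=I[...,0],I[...,1],I[...,2]
blue=(b-r>25)
def box(m,n):
    P=W[m]; P=P[np.isfinite(P).all(1)]
    c,s,a=cv2.minAreaRect(P[:,:2].astype(np.float32)); print(n,len(P),np.round(c,1),np.round(s,1),round(a,1),np.round(P.mean(0),1),np.round(np.percentile(P[:,2],[1,50,99])))
    return P
for n,(u0,u1,v0,v1) in dict(full=(400,480,150,240),empty=(195,295,205,305)).items():
    k=np.zeros(b.shape,bool);k[v0:v1,u0:u1]=1
    z=W[...,2]
    P=box(k&blue&(z>96)&(z<112),n+" rim")
    box(k&blue&(z>8)&(z<112),n+" all")
    c=cv2.minAreaRect(P[:,:2].astype(np.float32)); print(np.round(cv2.boxPoints(c)))
z=W[...,2]
def win(u0,u1,v0,v1):
    k=np.zeros(b.shape,bool);k[v0:v1,u0:u1]=1;return k
for n,w,lo,hi in [("bot1",(370,412,165,215),150,215),("bot2",(472,525,170,220),150,215),("shaker",(150,195,265,310),70,100),("bowlrim",(395,515,260,380),86,105),("bin",(175,290,90,215),200,500)]:
    m=win(*w)&(z>lo)&(z<hi); P=W[m]; c,rr=cv2.minEnclosingCircle(P[:,:2].astype(np.float32)); print(n,np.round(c),round(rr),len(P)); box(m,n)
k=win(400,480,150,240)&~blue&(z>20); box(k,"moulds")
E
```

```text
full rim 452 [ 649.5 -226.1] [148.7 156. ] 85.9 [ 637.9 -222.1  103.8] [ 99. 104. 108.]
full all 1429 [ 663.3 -227.1] [148.3 184.2] 86.4 [ 672.9 -231.7   72.2] [ 11.  77. 108.]
[[ 566. -295.]
 [ 722. -306.]
 [ 733. -158.]
 [ 577. -146.]]
empty rim 556 [514.8 229.5] [149.  154.4] 69.9 [534.9 223.1 103.9] [ 99. 104. 108.]
empty all 1532 [502.  234.2] [149.  181.7] 69.9 [519.5 233.   83.2] [  9.  78. 108.]
[[417. 186.]
 [562. 133.]
 [613. 273.]
 [468. 326.]]
bot1 [ 654. -103.] 27 490
bot1 490 [ 654.7 -100.9] [50.5 50.5] 45.8 [651.1 -99.4 188.6] [151. 195. 199.]
bot2 [ 642. -347.] 27 569
bot2 569 [ 642.3 -345.8] [48.5 49.3] 51.4 [ 639.6 -341.3  186.5] [150. 193. 199.]
shaker [437. 403.] 36 756
shaker 756 [436.4 402.3] [70.9 68.6] 1.4 [436.9 400.2  84.7] [72. 85. 91.]
bowlrim [ 359. -257.] 120 1764
bowlrim 1764 [ 367.  -256.8] [222.8 224.1] 45.1 [ 360.  -263.8   92.9] [86. 93. 99.]
bin [678. 250.] 133 8875
bin 8875 [696.1 256.2] [161.3 241.9] 13.9 [691.9 221.9 376.8] [204. 400. 409.]
moulds 2550 [ 661.6 -227.9] [230.9 185.4] 87.2 [ 646.2 -242.7   68.3] [ 22.  64. 196.]
```

```bash
cat >> h.py <<'E'
from scipy.spatial.transform import Slerp
def Rt(yaw_y):  # tool down, tool y at given yaw (deg)
    a=np.radians(yaw_y); y=np.array([np.cos(a),np.sin(a),0]); z=np.array([0,0,-1.]); return R.from_matrix(np.stack([np.cross(y,z),y,z],1))
def rows(p1,R1,w,n=None,start=None):
    o=get_obs(); p0,R0=(np.array(o["ee_pos"]),R.from_rotvec(o["orientation"])) if start is None else start
    p1=np.array(p1,float); ang=np.degrees((R0.inv()*R1).magnitude())
    n=n or int(max(np.ceil(np.linalg.norm(p1-p0)/58),np.ceil(ang/10),1))
    S=Slerp([0,1],R.concatenate([R0,R1])); out=[]
    for i in range(n):
        A,B=S(i/n),S((i+1)/n); d=A.inv().apply((p1-p0)/n)/10; v=np.degrees((A.inv()*B).as_rotvec())
        out.append(" ".join(f"{x:g}" for x in [w,*np.round(d,2)+0,*np.round(v,1)+0]))
    print(n,"; ".join(out)); return p1,R1
def log():
    o=get_obs(); open("log.txt","a").write(repr([list(map(float,o["qpos"])),list(map(float,o["ee_pos"])),list(map(float,o["orientation"]))])+"\n")
    print("t",o["t"],"q",np.round(o["qpos"],3),"p",np.round(o["ee_pos"],1),"f",np.round(o["ft_force"],1),"w",round(o["width"],1)); return o
E
python3 - <<'E'
from h import *
log(); s=rows([575.5,-221,230],Rt(-4),4.0)
E
```

```text
t 0.1 q [-1.162  0.424  1.631 -0.     1.089 -0.019] p [ 259.1 -568.2  222. ] f [ 0.3 -0.9 -0.1] w 88.2
9 4 4.8 -2.05 -0.09 0 0 -6.8; 4 5.01 -1.47 -0.09 0 0 -6.8; 4 5.15 -0.86 -0.09 0 0 -6.8; 4 5.21 -0.24 -0.09 0 0 -6.8; 4 5.21 0.38 -0.09 0 0 -6.8; 4 5.12 1 -0.09 0 0 -6.8; 4 4.97 1.6 -0.09 0 0 -6.8; 4 4.74 2.18 -0.09 0 0 -6.8; 4 4.45 2.73 -0.09 0 0 -6.8
```

Request:
play_rows(plan="4 4.8 -2.05 -0.1 0 0 -6.8; 4 5 -1.5 -0.1 0 0 -6.8; 4 5.15 -0.85 -0.1 0 0 -6.8; 4 5.2 -0.25 -0.1 0 0 -6.8; 4 5.2 0.4 -0.1 0 0 -6.8; 4 5.1 1 -0.1 0 0 -6.8; 4 4.95 1.6 -0.1 0 0 -6.8; 4 4.75 2.2 -0.1 0 0 -6.8; 4 4.45 2.75 -0.1 0 0 -6.8; 4 0 0 0 0 0 0; 4 0 0 0 0 0 0")

```text
t: 1.48
ee_pos: [576.0, -222.6, 231.2]
orientation: [-2.303, -2.136, 0.001]
ft_force: [-0.1, -0.3, 0.3]
width: 40.1
```

```bash
python3 - <<'E'
from h import *
log(); im=get_image("wrist"); W=cloud(im); np.save("wr1.npy",W); cv2.imwrite("pics/wr1.png",im["pixels"][...,::-1])
z=W[...,2]; m=(z>97)&(z<111); P=W[m]; c=cv2.minAreaRect(P[:,:2].astype(np.float32)); print(len(P),c,P.mean(0)); print(cv2.boxPoints(c))
E
```

```text
t 1.475 q [-0.388  0.403  1.639 -0.     1.1   -0.313] p [ 576.  -222.6  231.2] f [-0.1 -0.3  0.3] w 40.1
4982 ((651.678466796875, -194.15472412109375), (212.60108947753906, 158.0812530517578), 86.27567291259766) [ 631.1558812  -207.51276255  103.145614  ]
[[ 565.8999  -295.09662]
 [ 723.64734 -305.36493]
 [ 737.45703  -93.21283]
 [ 579.7096   -82.94452]]
```

View pics/wr1.png

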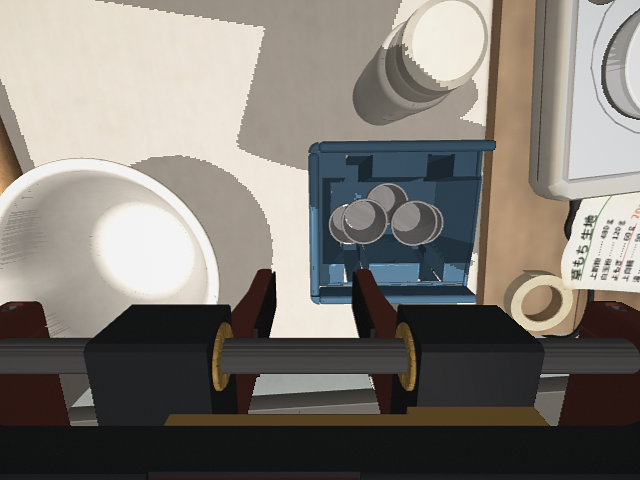

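Wrist view: the tote spans about (310–495, 140–302), the moulds sit mid-tote, and the fingers straddle the rear rim at u≈312. That agrees with the top view, so I'll descend and grip.

Request:
play_rows(plan="4 0 0.05 5.2 0 0 0; 4 0 0 5 0 0 0; 4 0 0 4 0 0 0; 4 0 0 1 0 0 0; 4 0 0 0 0 0 0; 0 0 0 0 0 0 0; 0 0 0 0 0 0 0; 0 0 0 0 0 0 0; 0 0 0 0 0 0 0")

```text
t: 2.65
ee_pos: [577.1, -222.6, 80.4]
orientation: [2.303, 2.137, 0.0]
ft_force: [-2.1, -0.1, 6.1]
width: 9.1
```

```bash
python3 - <<'E'
from h import *
from scipy.optimize import least_squares
log()
D=[eval(l) for l in open("log.txt")]
# planar fit, q4=0: r = a + L2 sin q2 + L3 sin(q2+q3+e)+..., tool down at z
def f(x):
    a,d,L2,L3,o,L6=x; out=[]
    for q,p,_ in D:
        r=np.hypot(p[0],p[1]); t=q[1]+q[2]
        out+=[a+L2*np.sin(q[1])+L3*np.sin(t)+o*np.cos(t)-r, d+L2*np.cos(q[1])+L3*np.cos(t)-o*np.sin(t)-L6-p[2]]
    return np.r_[out]
for d in D: print(np.hypot(*d[1][:2]),d[1][2],d[0])
s=least_squares(lambda x:np.r_[f(x),(x-[0,350,450,450,0,250])*1e-3],[0,350,450,450,0,250]);print(s.x,s.fun)
E
```

```text
t 2.65 q [-0.387  0.598  1.724  0.     0.819 -0.313] p [ 577.1 -222.6   80.4] f [-2.1 -0.1  6.1] w 9.1
624.5064707920639 221.99556456089363 [-1.16199139316426, 0.42375986946968314, 1.6305797707394953, -1.4993160294582709e-05, 1.0886248958372016, -0.019021745759371957]
617.4825067764137 231.15545887374273 [-0.3879238496788814, 0.4034769879294933, 1.6392933238826393, -0.0004117597786826028, 1.1000030201345752, -0.312540560810282]
618.5770596799541 80.40599625667895 [-0.3873274478052672, 0.5980149008092349, 1.7244198381987388, 2.5485593983502382e-05, 0.8188303976539132, -0.3126556781327221]
[  1.20138324 301.59259015 555.28892867 483.27870118  70.76792089
 298.40740927] [-0.00452008  0.02275258  0.00435534 -0.02171512  0.00016354 -0.00098906
  0.00120138 -0.04840741  0.10528893  0.0332787   0.07076792  0.04840741]
```

Request:
play_rows(plan="0 0 0 -0.5 0 0 0; 0 0 0 -1 0 0 0; 0 0 0 -2 0 0 0; 0 0 0 -3 0 0 0; 0 0 0 -3.5 0 0 0; 0 0 0 -3 0 0 0; 0 0 0 -1.5 0 0 0; 0 0 0 0 0 0 0")

```text
t: 3.65
ee_pos: [577.5, -222.9, 226.1]
orientation: [2.301, 2.135, 0.002]
ft_force: [0.6, -0.6, -3.8]
width: 8.9
```

```bash
python3 - <<'E'
from h import *
log(); a=get_image("top"); b=get_image("scene"); W=cloud(a)
I=a["pixels"].astype(int); k=np.zeros((480,640),bool); k[120:260,390:500]=1
m=k&(I[...,2]-I[...,0]>25)&(W[...,2]>30); P=W[m]; P=P[np.abs(P[:,1]+227)<85]
for x in range(560,780,20):
    q=P[(P[:,0]>x)&(P[:,0]<x+20)]
    if len(q): print(x,len(q),np.round(np.percentile(q[:,2],[2,50,97])))
A=np.hstack([a["pixels"][110:260,360:540],b["pixels"][80:230,320:500]])
cv2.imwrite("pics/lift.png",cv2.resize(A,None,fx=2.2,fy=2.2)[...,::-1])
E
```

```text
t 3.65 q [-0.388  0.41   1.643  0.     1.087 -0.313] p [ 577.5 -222.9  226.1] f [ 0.6 -0.6 -3.8] w 8.9
660 6 [220. 224. 225.]
680 13 [219. 222. 223.]
700 14 [147. 249. 251.]
720 29 [247. 249. 253.]
```

View pics/lift.png

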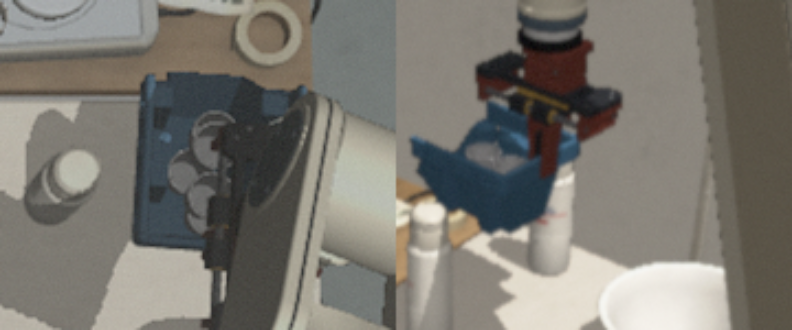

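Top and scene views: the tote hangs level in the grip (rim ≈250 mm along its length) with the moulds inside, and both bottles are standing. Next I back it out and up with a slight tilt, which also gives me data for the arm model.

Request:
play_rows(plan="0 0 -2 -4 0 0 0; 0 0 -4 -4 0 0 0; 0 0 -5 -2 5 0 0; 0 0 -1 0 8 0 0; 0 0 0 0 8 0 0; 0 0 0 0 5 0 0; 0 0 0 0 0 0 0; 0 0 0 0 0 0 0")

```text
t: 4.75
ee_pos: [457.1, -213.5, 324.8]
orientation: [-2.035, -1.888, 0.435]
ft_force: [-0.7, -0.2, -4.3]
width: 8.7
```

```bash
cat >> h.py <<'E'
from scipy.optimize import least_squares
def fk(q,x,s4=1):
    a,d,L2,L3,o,L6=x
    rz=lambda t:R.from_rotvec([0,0,t]); ry=lambda t:R.from_rotvec([0,t,0])
    A=rz(q[0]); p=A.apply([a,0,d]); A=A*ry(q[1]); p=p+A.apply([0,0,L2]); A=A*ry(q[2]); p=p+A.apply([o,0,L3])
    A=A*rz(s4*q[3])*ry(q[4]); p=p+A.apply([0,0,L6])
    A=A*rz(q[5]+s6off)
    return p,A
s6off=0
E
python3 - <<'E'
import h
from h import *
log()
D=[eval(l) for l in open("log.txt")]
for s4 in(1,-1):
    f=lambda x:np.concatenate([fk(q,x,s4)[0]-p for q,p,_ in D])
    s=least_squares(lambda x:np.r_[f(x),(x-[0,350,450,450,0,250])*1e-3],[0,350,450,450,0,250]); print(s4,np.round(s.x,1),np.abs(f(s.x)).max())
    for q,p,o in D[-2:]: 
        print(np.round((fk(q,s.x,s4)[1].inv()*R.from_rotvec(o)).as_rotvec(),3))
E
```

```text
t 4.75 q [-0.38   0.367  1.544 -0.132  1.665 -0.289] p [ 457.1 -213.5  324.8] f [-0.7 -0.2 -4.3] w 8.7
1 [  77.   388.    49.   446.2 -275.8  245.3] 12.628494380681758
[-0.    -0.     1.571]
[-0.     0.     1.571]
-1 [  446.7   750.8 -2420.3   260.4 -1973.    -63.8] 20.841867042976816
[-0.     0.     1.571]
[ 0.258 -0.14   1.586]
```

```bash
python3 - <<'E'
s=open("h.py").read()
s=s.replace("a,d,L2,L3,o,L6=x\n    rz","a,d,L2,L3,o,L6,b=x\n    rz").replace("[a,0,d]","[a,b,d]").replace("s6off=0","s6off=np.pi/2")
s+='''
def fit():
    D=[eval(l) for l in open("log.txt")]; x0=np.array([0,350,500,480,0,250,12.])
    f=lambda x:np.concatenate([fk(q,x)[0]-p for q,p,_ in D])
    s=least_squares(lambda x:np.r_[f(x),(x-x0)*2e-3],x0); return s.x,np.abs(f(s.x)).max()
LO=np.array([-3,-.9,.09,-1.31,.11,-2.54]); HI=np.array([3,2.11,2.58,4.45,2.69,2.54])
def ik(p,A,x,q0):
    def g(q):
        P,B=fk(q,x); return np.r_[(P-p)/100,(B.inv()*A).as_rotvec()]
    s=least_squares(g,np.clip(q0,LO+.01,HI-.01),bounds=(LO,HI)); return s.x,np.abs(s.fun).max()
'''
open("h.py","w").write(s)
E
python3 - <<'E'
from h import *
x,e=fit(); print(np.round(x,1),e)
bowl=np.array([361,-257])
q0=get_obs()["qpos"]
def pose(fyaw,tilt,lipz):   # front dir yaw, tilt deg; lip above bowl centre
    A=Rt(fyaw)*R.from_rotvec([np.radians(tilt),0,0])
    # tote frame relative to tool: lip from TCP(25 below rim): y+178 (front), z(down) +74-25=49
    l=A.apply([0,178,49]); return np.r_[bowl,lipz]-l,A
rng=np.random.default_rng(0)
for fy in range(-180,180,15):
  for tl in (80,95,110):
    p,A=pose(fy,tl,110); best=None
    for k in range(4):
        q,r=ik(p,A,x,q0+(rng.normal(size=6)*.5 if k else 0))
        if best is None or r<best[1]: best=(q,r)
        if r<1e-3: break
    if best[1]<1e-2: print(fy,tl,np.round(p),np.round(best[0],2),round(best[1],3), "marg",round(min((best[0]-LO).min(),(HI-best[0]).min()),2))
E
```

```text
[3.000e-01 3.128e+02 5.612e+02 4.848e+02 7.620e+01 3.094e+02 1.190e+01] 0.02121687300896724
-180 80 [ 344. -257.  294.] [-1.47  0.37  2.5   1.63  1.37  0.27] 0.0 marg 0.08
-180 95 [ 297. -257.  283.] [-1.66  0.72  2.5   1.47  1.65 -0.08] 0.0 marg 0.08
-180 110 [ 254. -257.  261.] [-1.76  1.06  2.42  1.28  1.84 -0.34] 0.0 marg 0.16
-165 80 [ 344. -261.  294.] [-1.46  0.42  2.33  1.37  1.47  0.39] 0.0 marg 0.25
-165 95 [ 299. -274.  283.] [-1.6   0.69  2.3   1.29  1.7   0.15] 0.0 marg 0.28
-165 110 [ 258. -285.  261.] [-1.67  0.96  2.23  1.2   1.9  -0.05] 0.0 marg 0.35
-150 80 [ 346. -266.  294.] [-1.4   0.48  2.16  1.17  1.58  0.46] 0.0 marg 0.42
-150 95 [ 305. -289.  283.] [-1.51  0.71  2.12  1.15  1.8   0.29] 0.0 marg 0.46
-150 110 [ 268. -310.  261.] [-1.56  0.94  2.04  1.12  2.    0.16] 0.0 marg 0.54
-135 80 [ 349. -269.  294.] [-1.33  0.55  2.    1.02  1.71  0.51] 0.0 marg 0.58
-135 95 [ 316. -302.  283.] [-1.41  0.75  1.93  1.03  1.91  0.39] 0.0 marg 0.65
-135 110 [ 285. -333.  261.] [-1.45  0.95  1.86  1.04  2.11  0.3 ] 0.0 marg 0.58
-120 80 [ 352. -272.  294.] [-1.23  0.62  1.
[... 2489 characters left out ...]
370. -242.  294.] [ 0.02  0.57  1.95 -1.02  1.73 -0.53] 0.0 marg 0.29
60 95 [ 393. -201.  283.] [ 0.1   0.76  1.88 -1.05  1.93 -0.43] 0.0 marg 0.26
60 110 [ 414. -164.  261.] [ 0.13  0.96  1.81 -1.07  2.13 -0.35] 0.0 marg 0.24
75 80 [ 365. -240.  294.] [ 0.09  0.5   2.11 -1.18  1.59 -0.49] 0.0 marg 0.13
75 95 [ 378. -195.  283.] [ 0.2   0.72  2.06 -1.17  1.81 -0.33] 0.0 marg 0.14
75 110 [ 389. -154.  261.] [ 0.24  0.94  1.99 -1.15  2.02 -0.21] 0.0 marg 0.16
90 95 [ 361. -193.  283.] [ 0.28  0.69  2.25 -1.31  1.71 -0.2 ] 0.006 marg 0.0
90 110 [ 361. -150.  261.] [ 0.34  0.95  2.18 -1.24  1.93 -0.02] 0.0 marg 0.07
165 110 [ 258. -229.  261.] [-1.79  1.31  2.58  1.35  1.85 -0.79] 0.003 marg 0.0
```

```bash
cat >> h.py <<'E'
def pour(fyaw,tilt,lipz,back=35,bowl=(365,-257)):
    A=Rt(fyaw)*R.from_rotvec([np.radians(tilt),0,0]); f=np.array([np.cos(np.radians(fyaw)),np.sin(np.radians(fyaw))])
    return np.r_[np.array(bowl)-back*f,lipz]-A.apply([0,178,49]),A
E
python3 - <<'E'
from h import *
x,e=fit(); q=get_obs()["qpos"]
s=None
for tl,lz,n in ((40,180,None),(70,130,None),(100,125,None),(112,128,None)):
    p,A=pour(60,tl,lz); q,r=ik(p,A,x,q); print(np.round(p),np.round(q,2),round(r,3)); s=rows(p,A,0,n,s)
E
```

```text
[ 295. -378.  332.] [-0.51  0.1   1.97 -0.76  1.2  -1.22] 0.0
7 0 -2.52 -1.96 0.84 1.8 -5 -7.7; 0 -2.15 -2.25 1.11 1.8 -5 -7.7; 0 -1.72 -2.47 1.35 1.8 -5 -7.7; 0 -1.25 -2.62 1.56 1.8 -5 -7.7; 0 -0.74 -2.71 1.74 1.8 -5 -7.7; 0 -0.22 -2.72 1.86 1.8 -5 -7.7; 0 0.31 -2.65 1.94 1.8 -5 -7.7
[ 340. -300.  314.] [-0.12  0.4   2.01 -1.05  1.56 -0.67] 0.0
3 0 0 2.68 -1.47 10 0 0; 0 0 2.39 -1.91 10 0 0; 0 0 2.02 -2.3 10 0 0
[ 387. -219.  292.] [ 0.06  0.79  1.9  -1.1   1.97 -0.41] 0.0
4 0 0 1.33 -2.02 7.5 0 0; 0 0 1.05 -2.17 7.5 0 0; 0 0 0.76 -2.29 7.5 0 0; 0 0 0.45 -2.37 7.5 0 0
[ 404. -190.  275.] [ 0.08  0.95  1.85 -1.12  2.13 -0.34] 0.0
2 0 0 0.56 -1.77 6 0 0; 0 0 0.37 -1.82 6 0 0
```

Request:
play_rows(plan="0 -2.5 -1.95 0.85 1.8 -5 -7.7; 0 -2.15 -2.25 1.1 1.8 -5 -7.7; 0 -1.7 -2.45 1.35 1.8 -5 -7.7; 0 -1.25 -2.6 1.55 1.8 -5 -7.7; 0 -0.75 -2.7 1.75 1.8 -5 -7.7; 0 -0.2 -2.7 1.85 1.8 -5 -7.7; 0 0.3 -2.65 1.95 1.8 -5 -7.7; 0 0 2.7 -1.45 10 0 0; 0 0 2.4 -1.9 10 0 0; 0 0 2 -2.3 10 0 0; 0 0 0 0 0 0 0; 0 0 0 0 0 0 0")

```text
t: 6.25
ee_pos: [340.8, -299.9, 314.5]
orientation: [-0.613, -2.275, 1.59]
ft_force: [-0.1, 0.6, -2.1]
width: 9.1
```

```bash
python3 - <<'E'
from h import *
log(); x,e=fit(); print(e)
s=None
for tl,lz,n in ((100,125,6),(112,128,2)):
    p,A=pour(60,tl,lz); print(np.round(p)); s=rows(p,A,0,n,s)
E
```

```text
t 6.25 q [-0.123  0.4    2.001 -1.043  1.566 -0.67 ] p [ 340.8 -299.9  314.5] f [-0.1  0.6 -2.1] w 9.1
0.001731835483951727
[ 387. -219.  292.]
6 0 0.01 0.89 -1.33 5 0 0; 0 0.01 0.77 -1.4 5 0 0; 0 0.01 0.64 -1.47 5 0 0; 0 0.01 0.51 -1.52 5 0 0; 0 0.01 0.38 -1.56 5 0 0; 0 0.01 0.24 -1.58 5 0 0
[ 404. -190.  275.]
2 0 0 0.56 -1.77 6 0 0; 0 0 0.37 -1.82 6 0 0
```

Request:
play_rows(plan="0 0 0.9 -1.35 5 0 0; 0 0 0.75 -1.4 5 0 0; 0 0 0.65 -1.45 5 0 0; 0 0 0.5 -1.5 5 0 0; 0 0 0.4 -1.55 5 0 0; 0 0 0.25 -1.6 5 0 0; 0 0 0 0 0 0 0; 0 0 0 0 0 0 0; 0 0 0 0 0 0 0; 0 0 0 0 0 0 0")

```text
t: 7.5
ee_pos: [387.5, -219.5, 292.0]
orientation: [-0.469, -1.735, 2.068]
ft_force: [-0.1, -0.0, -2.5]
width: 8.7
```

```bash
python3 - <<'E'
from h import *
log(); a=get_image("top"); b=get_image("scene")
A=np.hstack([a["pixels"][200:400,360:540],b["pixels"][120:320,340:520]])
cv2.imwrite("pics/pour.png",cv2.resize(A,None,fx=2.2,fy=2.2)[...,::-1])
E
```

```text
t 7.5 q [ 0.059  0.791  1.898 -1.103  1.976 -0.407] p [ 387.5 -219.5  292. ] f [-0.1 -0.  -2.5] w 8.7
```

View pics/pour.png

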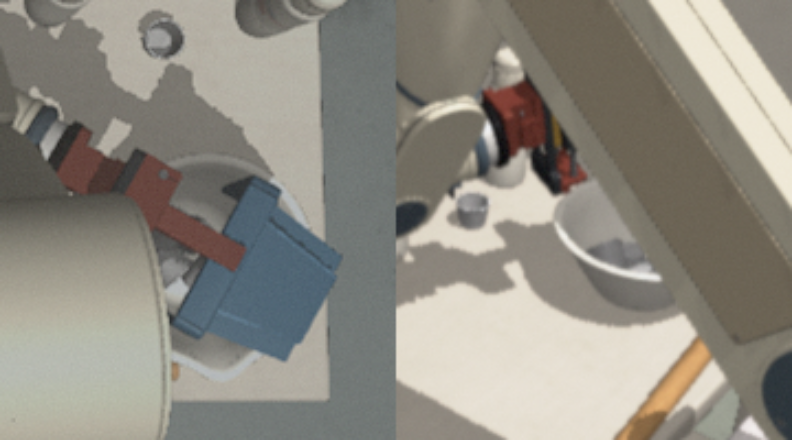

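The crop shows moulds in the bowl, but one has landed upright on the table near top pixel (433,218). I'll finish emptying first, then pick that one up and put it in the bowl.

Request:
play_rows(plan="0 0 0.55 -1.75 6 0 0; 0 0 0.4 -1.8 6 0 0; 0 0 0 0 -4 0 0; 0 0 0 0 4 0 0; 0 0 0 0 -4 0 0; 0 0 0 0 4 0 0; 0 0 0 0 0 0 0; 0 0 0 0 0 0 0; 0 0 -0.5 5 -10 0 0; 0 0 -0.5 5 -10 0 0; 0 0 -3 3 -10 0 0; 0 0 -4 1 -10 0 0; 0 0 -4 -1 -10 0 0; 0 0 -4 -1 -10 0 0; 0 0 0 -2 -10 0 0; 0 0 0 0 0 0 0")

```text
t: 9.6
ee_pos: [336.6, -307.2, 478.8]
orientation: [-0.729, -2.677, 1.031]
ft_force: [-1.0, -0.0, -2.8]
width: 9.1
```

```bash
python3 - <<'E'
from h import *
o=log(); M=R.from_rotvec(o["orientation"]).as_matrix(); print(M.round(2))
a=get_image("top"); b=get_image("scene"); W=cloud(a)
m=np.zeros((480,640),bool); m[205:235,415:452]=1; z=W[...,2]; P=W[m&(z>24)&(z<45)]
print(len(P),cv2.minEnclosingCircle(P[:,:2].astype(np.float32)),P.mean(0))
A=np.hstack([a["pixels"][200:400,360:540],b["pixels"][120:320,340:520]])
cv2.imwrite("pics/pour2.png",cv2.resize(A,None,fx=2.2,fy=2.2)[...,::-1])
E
```

```text
t 9.6 q [-0.308 -0.007  1.766 -0.713  1.571 -1.277] p [ 336.6 -307.2  478.8] f [-1.  -0.  -2.8] w 9.1
[[-0.86  0.38 -0.33]
 [ 0.5   0.64 -0.58]
 [-0.01 -0.67 -0.74]]
96 ((609.1021118164062, -229.29676818847656), 23.77228355407715) [ 610.95389773 -234.20545894   33.14125046]
```

View pics/pour2.png

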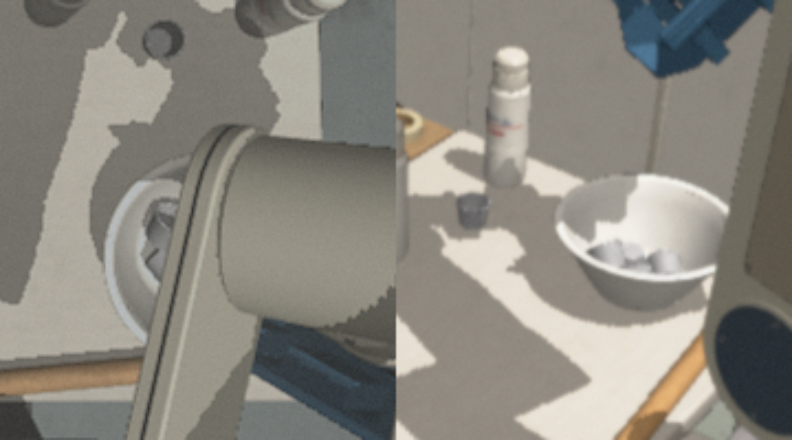

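The scene view shows at least three moulds in the bowl. The stray stands at about (610,-231). I'll set the tote down at about (500,-20), front to +y.

```bash
python3 - <<'E'
from h import *
x,e=fit(); q=get_obs()["qpos"]
p=[500,-112,240]; s=rows(p,Rt(90),0); print(ik(np.array(p),Rt(90),x,q)); s=rows([500,-112,81],Rt(90),0,4,s)
E
```

```text
6 0 -0.74 5.72 0.08 -6.9 -1.9 -4.8; 0 -1.2 5.58 0.79 -6.9 -1.9 -4.8; 0 -1.62 5.33 1.49 -6.9 -1.9 -4.8; 0 -1.99 4.96 2.17 -6.9 -1.9 -4.8; 0 -2.31 4.48 2.81 -6.9 -1.9 -4.8; 0 -2.56 3.9 3.39 -6.9 -1.9 -4.8
(array([-2.43589183e-01,  2.35935219e-01,  1.86026796e+00, -7.21521228e-15,
        1.04538948e+00, -1.81438551e+00]), np.float64(1.5418209161313642e-14))
4 0 0 0 3.98 0 0 0; 0 0 0 3.98 0 0 0; 0 0 0 3.98 0 0 0; 0 0 0 3.98 0 0 0
```

Request:
play_rows(plan="0 -0.75 5.7 0.1 -6.9 -1.9 -4.8; 0 -1.2 5.6 0.8 -6.9 -1.9 -4.8; 0 -1.6 5.35 1.5 -6.9 -1.9 -4.8; 0 -2 4.95 2.15 -6.9 -1.9 -4.8; 0 -2.3 4.5 2.8 -6.9 -1.9 -4.8; 0 -2.55 3.9 3.4 -6.9 -1.9 -4.8; 0 0 0 0 0 0 0; 0 0 0 5 0 0 0; 0 0 0 5 0 0 0; 0 0 0 3 0 0 0; 0 0 0 1.5 0 0 0; 0 0 0 1 0 0 0; 0 0 0 0 0 0 0; 0 0 0 0 0 0 0")

```text
t: 11.45
ee_pos: [503.2, -110.4, 88.1]
orientation: [-0.003, 3.135, 0.006]
ft_force: [0.2, 0.8, -2.4]
width: 8.6
```

```bash
python3 - <<'E'
from h import *
o=log(); print(R.from_rotvec(o["orientation"]).as_matrix().round(3))
E
```

```text
t 11.45 q [-0.242  0.468  1.959  0.008  0.708 -1.822] p [ 503.2 -110.4   88.1] f [ 0.2  0.8 -2.4] w 8.6
[[-1.    -0.002  0.007]
 [-0.002  1.     0.004]
 [-0.007  0.004 -1.   ]]
```

Request:
play_rows(plan="0 0 0 0.4 0 0 0; 0 0 0 0.35 0 0 0; 0 0 0 0 0 0 0; 2 0 0 0 0 0 0; 4 0 0 0 0 0 0; 4 0 0 0 0 0 0; 4 0 0 -3 0 0 0; 4 0 0 -5 0 0 0; 4 0 -5 -6 0 0 0; 4 0 -6 -5 0 0 0; 4 0 0 0 0 0 0")

```text
t: 12.82
ee_pos: [503.7, -202.1, 250.7]
orientation: [0.002, 3.129, 0.002]
ft_force: [-0.0, 0.5, -0.8]
width: 40.0
```

```bash
python3 - <<'E'
from h import *
log(); a=get_image("top"); b=get_image("scene"); W=cloud(a); I=a["pixels"].astype(int)
blue=I[...,2]-I[...,0]>25; z=W[...,2]
k=np.zeros((480,640),bool); k[190:340,300:400]=1
for lo,hi in((96,112),(8,112)):
    P=W[k&blue&(z>lo)&(z<hi)]; c=cv2.minAreaRect(P[:,:2].astype(np.float32)); print(len(P),c,P.mean(0)); print(cv2.boxPoints(c).round())
m=np.zeros((480,640),bool); m[205:235,415:452]=1; P=W[m&(z>15)&(z<45)]; 
if len(P): print("mould",len(P),cv2.minEnclosingCircle(P[:,:2].astype(np.float32)),np.percentile(P[:,2],[5,50,95]))
A=np.hstack([a["pixels"][180:380,320:520],b["pixels"][130:330,320:520]])
cv2.imwrite("pics/set.png",cv2.resize(A,None,fx=2,fy=2)[...,::-1])
E
```

```text
t 12.825 q [-0.407  0.264  1.794  0.007  1.073 -1.98 ] p [ 503.7 -202.1  250.7] f [-0.   0.5 -0.8] w 40.0
91 ((500.90789794921875, -37.614837646484375), (74.54702758789062, 146.49322509765625), 89.87562561035156) [538.20432349 -26.42418921 103.80997508]
[[428. -75.]
 [574. -75.]
 [574.  -1.]
 [428.  -0.]]
98 ((500.90789794921875, -37.614837646484375), (74.54702758789062, 146.49322509765625), 89.87562561035156) [540.10688175 -27.47563326 102.28302971]
[[428. -75.]
 [574. -75.]
 [574.  -1.]
 [428.  -0.]]
mould 121 ((608.577392578125, -229.64183044433594), 23.134477615356445) [17.53200309 31.61687601 38.54065611]
```

View pics/set.png

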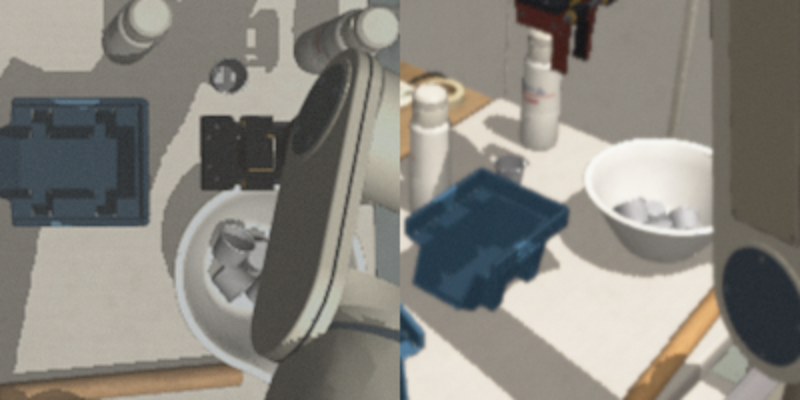

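The top view shows the set-down tote empty and upright, with its centre near x=501. The stray mould is at crop (228,75), world (609,-231). I'll pick it with the jaws along x.

```bash
python3 - <<'E'
from h import *
s=rows([609.5,-231,130],Rt(0),8.7); s=rows([609.5,-231,14],Rt(0),8.7,4,s)
E
```

```text
10 8.7 -1.08 -0.33 1.17 0 0 9; 8.7 -1.11 -0.15 1.17 0 0 9; 8.7 -1.12 0.02 1.17 0 0 9; 8.7 -1.11 0.2 1.17 0 0 9; 8.7 -1.06 0.37 1.17 0 0 9; 8.7 -0.99 0.53 1.17 0 0 9; 8.7 -0.89 0.68 1.17 0 0 9; 8.7 -0.78 0.82 1.17 0 0 9; 8.7 -0.64 0.93 1.17 0 0 9; 8.7 -0.49 1.02 1.17 0 0 9
4 8.7 0 0 2.9 0 0 0; 8.7 0 0 2.9 0 0 0; 8.7 0 0 2.9 0 0 0; 8.7 0 0 2.9 0 0 0
```

Request:
play_rows(plan="8.7 -1.1 -0.35 1.15 0 0 9; 8.7 -1.1 -0.15 1.15 0 0 9; 8.7 -1.1 0 1.15 0 0 9; 8.7 -1.1 0.2 1.2 0 0 9; 8.7 -1.05 0.35 1.15 0 0 9; 8.7 -1 0.55 1.2 0 0 9; 8.7 -0.9 0.7 1.15 0 0 9; 8.7 -0.8 0.8 1.2 0 0 9; 8.7 -0.65 0.95 1.15 0 0 9; 8.7 -0.5 1 1.2 0 0 9; 8.7 0 0 4 0 0 0; 8.7 0 0 4 0 0 0; 8.7 0 0 2.5 0 0 0; 8.7 0 0 1 0 0 0; 8.7 0 0 0 0 0 0; 0 0 0 0 0 0 0; 0 0 0 0 0 0 0; 0 0 0 0 0 0 0; 0 0 0 0 0 0 0")

```text
t: 15.3
ee_pos: [611.1, -231.0, 16.2]
orientation: [2.218, 2.222, 0.012]
ft_force: [0.0, -0.2, 0.6]
width: 50.7
```

```bash
python3 - <<'E'
from h import *
log(); im=get_obs()
s=(np.array(im["ee_pos"]),R.from_rotvec(im["orientation"]))
p0=s[0]; s=rows([609.5,-231,220],Rt(0),0,5,s); s=rows([365,-250,220],Rt(0),0,None,s); s=rows([365,-250,130],Rt(0),0,3,s)
x,e=fit(); print(ik(np.array([365,-250,70.]),Rt(0),x,im["qpos"]))
E
```

```text
t 15.3 q [-0.383  0.73   1.655  0.009  0.752 -0.391] p [ 611.1 -231.    16.2] f [ 0.  -0.2  0.6] w 50.7
5 0 0.02 -0.01 -4.08 0.1 0 0; 0 0.01 -0.01 -4.08 0.1 0 0; 0 0.01 -0.02 -4.08 0.1 0 0; 0 0.01 -0.02 -4.08 0.1 0 0; 0 0 -0.03 -4.08 0.1 0 0
5 0 -0.38 -4.89 0 0 0 0; 0 -0.38 -4.89 0 0 0 0; 0 -0.38 -4.89 0 0 0 0; 0 -0.38 -4.89 0 0 0 0; 0 -0.38 -4.89 0 0 0 0
3 0 0 0 3 0 0 0; 0 0 0 3 0 0 0; 0 0 0 3 0 0 0
(array([-6.27442679e-01,  4.29024003e-01,  2.11667456e+00, -1.35815077e-12,
        5.95894087e-01, -6.27442679e-01]), np.float64(2.7996904022813043e-12))
```

Request:
play_rows(plan="0 0 0 0 0 0 0; 0 0 0 0 0 0 0; 0 0 0 0 0 0 0")

```text
t: 15.68
ee_pos: [611.1, -230.9, 16.0]
orientation: [2.219, 2.223, 0.011]
ft_force: [-0.1, -0.1, 4.1]
width: 43.2
```

Request:
play_rows(plan="0 0 0 -2 0 0 0; 0 0 0 -4 0 0 0; 0 0 0 -5 0 0 0; 0 0 0 -5 0 0 0; 0 0 0 -4 0 0 0; 0 -0.4 -4.9 0 0 0 0; 0 -0.4 -4.9 0 0 0 0; 0 -0.4 -4.9 0 0 0 0; 0 -0.4 -4.9 0 0 0 0; 0 -0.4 -4.9 0 0 0 0; 0 0 0 4 0 0 0; 0 0 0 4 0 0 0; 0 0 0 3.5 0 0 0; 0 0 0 1 0 0 0; 0 0 0 0 0 0 0; 5.5 0 0 0 0 0 0; 5.5 0 0 0 0 0 0; 5.5 0 0 0 0 0 0; 5.5 0 0 -4 0 0 0; 5.5 0 0 -5 0 0 0")

```text
t: 18.18
ee_pos: [364.4, -251.5, 179.8]
orientation: [-2.218, -2.222, -0.011]
ft_force: [0.4, -1.3, 0.1]
width: 54.7
```

```bash
python3 - <<'E'
from h import *
log()
# side pre-grasp: TCP over -y side (robot-near side), jaws along x
s=rows([430,-20,230],Rt(0),4)
E
```

```text
t 18.175 q [-0.636  0.22   2.054  0.009  0.869 -0.644] p [ 364.4 -251.5  179.8] f [ 0.4 -1.3  0.1] w 54.7
5 4 4.63 1.33 -0.97 0 -0.1 0; 4 4.63 1.32 -0.98 0 -0.1 0; 4 4.63 1.32 -0.98 0 -0.1 0; 4 4.63 1.32 -0.99 0 -0.1 0; 4 4.63 1.31 -1 0 -0.1 0
```

Request:
play_rows(plan="4 4.65 1.3 -2 0 -0.1 0; 4 4.65 1.3 -1 0 -0.1 0; 4 4.65 1.3 -1 0 -0.1 0; 4 4.65 1.3 -0.5 0 -0.1 0; 4 4.65 1.3 -0.5 0 -0.1 0; 4 0 0 0 0 0 0; 4 0 0 0 0 0 0")

```text
t: 19.05
ee_pos: [429.0, -19.7, 229.9]
orientation: [2.213, 2.22, 0.001]
ft_force: [0.3, 0.0, 0.8]
width: 39.8
```

```bash
python3 - <<'E'
from h import *
log(); a=get_image("top"); b=get_image("wrist"); sc=get_image("scene")
for im,n in((a,"top"),(b,"wrist")):
    W=cloud(im); I=im["pixels"].astype(int); blue=I[...,2]-I[...,0]>25; z=W[...,2]
    k=blue&(W[...,0]>400)&(W[...,0]<620)&(W[...,1]<110)&(W[...,1]>-160)
    for lo,hi in((97,111),(8,111)):
        P=W[k&(z>lo)&(z<hi)]; c=cv2.minAreaRect(P[:,:2].astype(np.float32)); print(n,len(P),np.round(c[0],1),np.round(c[1],1),round(c[2],1)); print(cv2.boxPoints(c).round(1).tolist())
A=np.hstack([cv2.resize(a["pixels"][180:390,320:520],(400,420)),cv2.resize(b["pixels"],(400,420))])
cv2.imwrite("pics/reg.png",A[...,::-1])
E
```

```text
t 19.05 q [-0.071  0.117  2.038 -0.005  0.981 -0.071] p [429.  -19.7 229.9] f [0.3 0.  0.8] w 39.8
top 134 [553.7 -59. ] [185.2  87.1] 55.8
[[465.6000061035156, -111.0], [537.7000122070312, -160.0], [641.7999877929688, -6.900000095367432], [569.7000122070312, 42.099998474121094]]
top 391 [521. -22.] [181.6 107.2] 89.5
[[466.6000061035156, -112.4000015258789], [573.7999877929688, -113.30000305175781], [575.2999877929688, 68.30000305175781], [468.20001220703125, 69.19999694824219]]
wrist 3243 [500.2 -35.2] [158.3 149.2] 89.9
[[425.5, -114.19999694824219], [574.7000122070312, -114.4000015258789], [574.9000244140625, 43.900001525878906], [425.70001220703125, 44.099998474121094]]
wrist 14824 [500.2 -22.2] [184.3 149.2] 89.9
[[425.5, -114.19999694824219], [574.7000122070312, -114.4000015258789], [575.0, 69.9000015258789], [425.70001220703125, 70.0999984741211]]
```

View pics/reg.png

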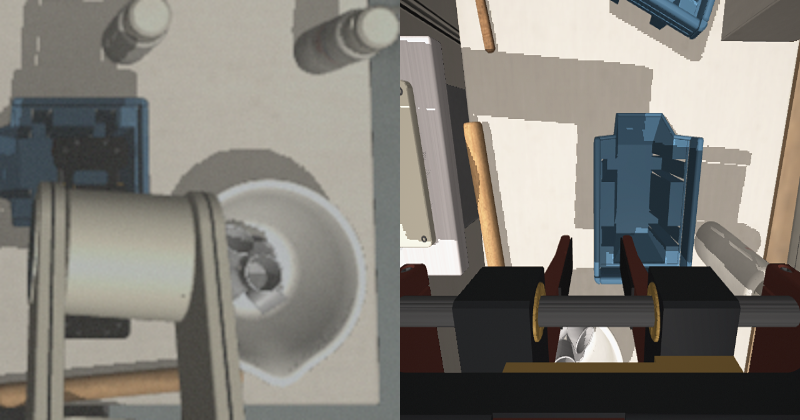

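Wrist view: the tote is empty, front to +y, centred at about (500,-18), with the fingers straddling its near side rim. The bowl holds the moulds, partly hidden by the arm. Next I grip the side.

Request:
play_rows(plan="4 0.15 0.05 5 0 0 0; 4 0 0 5 0 0 0; 4 0 0 3.5 0 0 0; 4 0 0 1.4 0 0 0; 4 0 0 0 0 0 0; 0 0 0 0 0 0 0; 0 0 0 0 0 0 0; 0 0 0 0 0 0 0; 0 0 0 0 0 0 0; 0 0 0 0 0 0 0; 0 0 0 -1 0 0 0; 0 0 0 -3 0 0 0; 0 0 0 -4 0 0 0; 0 0 0 -4 0 0 0; 0 0 0 -3 0 0 0; 0 0 0 0 0 0 0; 0 0 0 0 0 0 0")

```text
t: 21.32
ee_pos: [428.9, -17.9, 230.0]
orientation: [2.215, 2.22, 0.0]
ft_force: [0.7, -0.1, -1.6]
width: 8.8
```

```bash
python3 - <<'E'
from h import *
o=log(); a=get_image("top"); b=get_image("wrist"); 
for im,n in((a,"top"),(b,"wrist")):
    W=cloud(im); I=im["pixels"].astype(int); blue=I[...,2]-I[...,0]>25; z=W[...,2]
    k=blue&(W[...,0]>400)&(W[...,0]<620)&(W[...,1]<110)&(W[...,1]>-160)&(z>150)
    P=W[k]; print(n,len(P))
    if len(P)>50:
        T=P[P[:,2]>np.percentile(P[:,2],97)-12] ; A=np.c_[P[:,:2]-[500,-20],np.ones(len(P))]
        for x in(420,480,540): 
            q=P[(P[:,0]>x)&(P[:,0]<x+60)]
            if len(q): print(x,len(q),np.percentile(q[:,2],[90,98]).round(1))
        for y in(-120,-60,0): 
            q=P[(P[:,1]>y)&(P[:,1]<y+60)]
            if len(q): print("y",y,len(q),np.percentile(q[:,2],[90,98]).round(1))
# empty tote from both
E=np.load("top0.npy")
W=cloud(b); I=b["pixels"].astype(int); z=W[...,2]; blue=I[...,2]-I[...,0]>25
k=blue&(W[...,1]>115)&(W[...,0]>380)
for lo,hi in((97,111),(8,111)):
    P=W[k&(z>lo)&(z<hi)]
    if len(P)>20: c=cv2.minAreaRect(P[:,:2].astype(np.float32)); print("empty",len(P),c,cv2.boxPoints(c).round(1).tolist())
E
```

```text
t 21.325 q [-0.067  0.117  2.037 -0.005  0.983 -0.066] p [428.9 -17.9 230. ] f [ 0.7 -0.1 -1.6] w 8.8
top 834
420 92 [252.9 254. ]
480 526 [252.1 254.9]
540 216 [253.7 255.1]
y -120 370 [253.8 255.3]
y -60 4 [354.4 354.7]
y 0 302 [228.2 253.3]
wrist 41807
420 12489 [252.  252.7]
480 16174 [206.7 223.2]
540 13144 [250.8 252.2]
y -120 5723 [237.  252.1]
y -60 13111 [251.3 252.4]
y 0 20237 [251.2 252.4]
empty 1841 ((526.3558349609375, 149.14865112304688), (27.263164520263672, 91.69441986083984), 89.76820373535156) [[480.5, 135.6999969482422], [572.0999755859375, 135.3000030517578], [572.2999877929688, 162.60000610351562], [480.6000061035156, 163.0]]
empty 3397 ((516.595947265625, 162.57962036132812), (46.68275833129883, 111.3797836303711), 84.52467346191406) [[458.8999938964844, 144.6999969482422], [569.7999877929688, 134.0], [574.2999877929688, 180.5], [463.3999938964844, 191.10000610351562]]
```

```bash
python3 - <<'E'
from h import *
import cv2
a=get_image("top"); 
src={"top0":(np.load("top0.npy"),cv2.imread("pics/top0.png")),"scene0":(np.load("scene0.npy"),cv2.imread("pics/scene0.png")),"topnow":(cloud(a),a["pixels"][...,::-1])}
for n,(W,I) in src.items():
    I=I.astype(int); z=W[...,2]; k=(I[...,0]-I[...,2]>25)&(W[...,0]>395)&(W[...,0]<640)&(W[...,1]>125)&(W[...,1]<345)
    for lo,hi in((98,110),(8,110)):
        P=W[k&(z>lo)&(z<hi)][:,:2]
        # fixed-yaw extents over candidate yaws, percentile-robust
        best=min(((lambda Q:(np.ptp(Q[:,0])*np.ptp(Q[:,1]),t,Q))(np.c_[P@[np.cos(t),np.sin(t)],P@[-np.sin(t),np.cos(t)]]) for t in np.radians(np.arange(-26,-14,.25))),key=lambda v:v[0])
        _,t,Q=best; lo_,hi_=Q.min(0),Q.max(0); off=17.25 if lo>50 else 5.25
        c=np.array([(lo_[0]+hi_[0])/2-off,(lo_[1]+hi_[1])/2]); ey=np.array([-np.sin(t),np.cos(t)]); ex=np.array([np.cos(t),np.sin(t)])
        print(n,lo,len(P),"yaw",np.degrees(t),"size",(hi_-lo_).round(1),"mid",(c[0]*ex+c[1]*ey).round(1),"mid from rear",((hi_[0]-96.5)*ex+c[1]*ey).round(1))
W=src["top0"][0]; t=np.radians(-20); z=W[...,2]; ex=np.array([np.cos(t),np.sin(t)]);ey=np.array([-np.sin(t),np.cos(t)])
for Wn in("top0","scene0"):
    W=src[Wn][0]; z=W[...,2]; d=(W[...,:2]-[498,235.6]); u=d@ex; v=d@ey
    m=(z>130)&(z<420)&(np.abs(v)<170)&(u>60)&(u<400); print(Wn,"bin u min per v:",[(vv,np.round(np.percentile(u[m&(np.abs(v-vv)<15)],1)) if (m&(np.abs(v-vv)<15)).sum()>5 else None) for vv in(-120,-75,-40,0,40,75,120)])
x,e=fit(); p=np.array([473.9,169.3,300]); print(ik(p,Rt(70),x,get_obs()["qpos"])[0].round(2)); s=rows(p,Rt(70),0)
E
```

```text
top0 98 553 yaw -20.0 size [154.4 149.1] mid [498.6 235.4] mid from rear [496.7 236.1]
top0 8 1532 yaw -20.25 size [181.9 148.8] mid [497.2 236.1] mid from rear [496.9 236.2]
scene0 98 501 yaw -20.25 size [160.  149.8] mid [497.7 237.8] mid from rear [498.3 237.5]
scene0 8 3516 yaw -19.75 size [187.4 150.3] mid [496.2 238.6] mid from rear [498.5 237.8]
topnow 98 577 yaw -20.25 size [154.4 149.5] mid [498.7 235.6] mid from rear [496.8 236.3]
topnow 8 1622 yaw -20.25 size [182.1 149.5] mid [497.1 236.2] mid from rear [496.8 236.3]
top0 bin u min per v: [(-120, None), (-75, None), (-40, np.float64(159.0)), (0, np.float64(145.0)), (40, np.float64(130.0)), (75, np.float64(118.0)), (120, np.float64(63.0))]
scene0 bin u min per v: [(-120, None), (-75, None), (-40, np.float64(157.0)), (0, np.float64(143.0)), (40, np.float64(129.0)), (75, np.float64(116.0)), (120, np.float64(64.0))]
[ 0.32  0.15  1.82  0.    1.17 -0.9 ]
7 0 2.67 0.65 -1.02 0 0 -10; 0 2.52 1.11 -1.01 0 0 -10; 0 2.29 1.52 -1.01 0 0 -10; 0 1.99 1.9 -1.01 0 0 -10; 0 1.63 2.21 -1.01 0 0 -10; 0 1.22 2.46 -1.01 0 0 -10; 0 0.78 2.64 -1.01 0 0 -10
```

Request:
play_rows(plan="0 0 0 -1 0 0 -10; 0 0 0 -1 0 0 -10; 0 0 0 -1 0 0 -10; 0 0 0 -1 0 0 -10; 0 0 0 -1 0 0 -10; 0 0 0 -1 0 0 -10; 0 0 0 0 0 0 -10; 0 0 0 0 0 0 0")

```text
t: 22.48
ee_pos: [429.1, -17.8, 290.0]
orientation: [0.544, 3.09, -0.005]
ft_force: [-0.0, 0.1, -2.2]
width: 9.2
```

```bash
python3 - <<'E'
from h import *
o=log(); s=rows([473.2,170.3,290],Rt(69.85),0,5)
E
```

```text
t 22.475 q [-0.066  0.038  1.97  -0.004  1.13  -1.287] p [429.1 -17.8 290. ] f [-0.   0.1 -2.2] w 9.2
5 0 0.46 3.84 -0.01 0 0.1 0; 0 0.46 3.84 -0.01 0 0.1 0; 0 0.46 3.84 -0.01 0 0.1 0; 0 0.46 3.84 -0.01 0 0.1 0; 0 0.46 3.84 0 0 0.1 0
```

Request:
play_rows(plan="0 0.45 3.85 0 0 0.1 0; 0 0.45 3.85 0 0 0.1 0; 0 0.45 3.85 0 0 0.1 0; 0 0.45 3.85 0 0 0.1 0; 0 0.45 3.85 0 0 0.1 0; 0 0 0 0 0 0 0; 0 0 0 4 0 0 0; 0 0 0 4 0 0 0; 0 0 0 2 0 0 0; 0 0 0 0 0 0 0; 0 0 0 0 0 0 0")

```text
t: 23.85
ee_pos: [474.0, 170.4, 191.0]
orientation: [-0.545, -3.092, 0.002]
ft_force: [-0.1, 0.2, -2.4]
width: 8.8
```

```bash
python3 - <<'E'
from h import *
o=log(); print(R.from_rotvec(o["orientation"]).as_matrix().round(3))
a=get_image("top"); b=get_image("scene"); W=cloud(a); I=a["pixels"].astype(int); z=W[...,2]
blue=(I[...,2]-I[...,0]>25)&(W[...,0]>380)&(W[...,0]<650)&(W[...,1]>110)&(W[...,1]<360)
for lo,hi in((203,225),(97,111)):
    P=W[blue&(z>lo)&(z<hi)]; 
    if len(P)>5:
        c=cv2.minAreaRect(P[:,:2].astype(np.float32)); print(lo,len(P),np.round(c[0],1),np.round(c[1],1),round(c[2],1),np.percentile(P[:,2],[5,50,95]).round(1)); print(cv2.boxPoints(c).round(1).tolist())
A=np.hstack([cv2.resize(a["pixels"][190:330,170:310],(400,400)),cv2.resize(b["pixels"][200:360,220:380],(400,400))])
cv2.imwrite("pics/nest.png",A[...,::-1])
E
```

```text
t 23.85 q [ 0.322  0.29   1.919 -0.     0.934 -0.9  ] p [474.  170.4 191. ] f [-0.1  0.2 -2.4] w 8.8
[[-0.94   0.342 -0.002]
 [ 0.342  0.94  -0.001]
 [ 0.001 -0.002 -1.   ]]
203 233 [541.2 292.1] [ 45.2 160. ] 53.6 [209.6 212.5 215.6]
[[463.3999938964844, 321.29998779296875], [592.2000122070312, 226.39999389648438], [619.0, 262.8999938964844], [490.20001220703125, 357.70001220703125]]
97 12 [550.3 234.2] [ 8.9 38.4] 19.2 [108.8 110.2 110.9]
[[539.7999877929688, 250.89999389648438], [552.4000244140625, 214.60000610351562], [560.7999877929688, 217.5], [548.2000122070312, 253.8000030517578]]
```

View pics/nest.png

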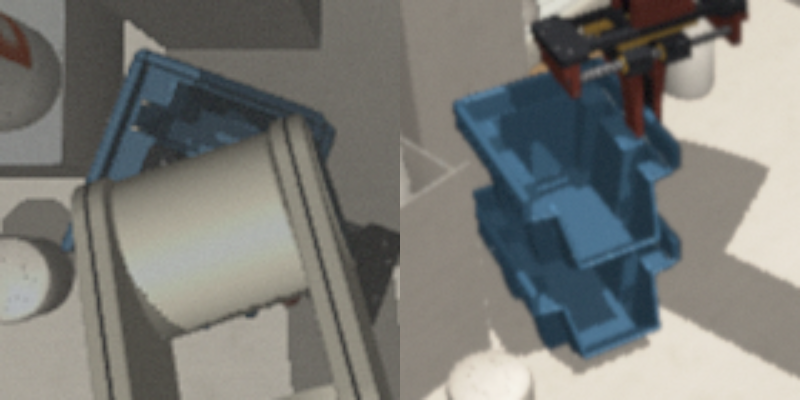

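The scene view shows the held tote directly above the empty one and facing the same way. I'm lowering it slowly.

Request:
play_rows(plan="0 0 0 1.5 0 0 0; 0 0 0 1.5 0 0 0; 0 0 0 1.5 0 0 0; 0 0 0 1 0 0 0; 0 0 0 1 0 0 0; 0 0 0 0 0 0 0; 0 0 0 0 0 0 0")

```text
t: 24.82
ee_pos: [473.7, 170.8, 125.7]
orientation: [-0.542, -3.093, 0.002]
ft_force: [-0.4, 0.7, -1.9]
width: 8.4
```

Request:
play_rows(plan="0 0 0 0.5 0 0 0; 0 0 0 0.5 0 0 0; 0 0 0 0.4 0 0 0; 0 0 0 0 0 0 0; 0 0 0 0 0 0 0")

```text
t: 25.45
ee_pos: [473.3, 170.7, 111.4]
orientation: [-0.542, -3.092, 0.003]
ft_force: [0.1, -0.1, -2.2]
width: 8.9
```

Request:
play_rows(plan="0 0 0 0.2 0 0 0; 0 0 0 0.15 0 0 0; 0 0 0 0 0 0 0; 0 0 0 0 0 0 0")

```text
t: 25.95
ee_pos: [473.5, 170.8, 109.4]
orientation: [-0.542, -3.093, 0.002]
ft_force: [-5.6, -1.5, 16.3]
width: 8.9
```

Request:
play_rows(plan="1.5 0 0 0 0 0 0; 3 0 0 0 0 0 0; 4 0 0 0 0 0 0; 4 0 0 0 0 0 0; 4 0 0 -3 0 0 0; 4 0 0 -5 0 0 0; 4 0 -5 -5 0 0 0; 4 0 -6 -5 0 0 0; 4 0 -6 -3 0 0 0; 4 0 -6 0 0 0 0; 4 0 -6 0 0 0 0; 4 0 0 0 0 0 0; 4 0 0 0 0 0 0")

```text
t: 27.58
ee_pos: [382.7, -81.1, 300.6]
orientation: [-0.544, -3.092, 0.002]
ft_force: [1.1, 0.9, -0.4]
width: 40.0
```

```bash
python3 - <<'E'
from h import *
o=log()
a=get_image("top"); b=get_image("scene")
for n,im in(("top",a),("scene",b)):
    W=cloud(im); I=im["pixels"].astype(int); z=W[...,2]; t=np.radians(-20.15); ex=np.array([np.cos(t),np.sin(t)]);ey=np.array([-ex[1],ex[0]])
    blue=(I[...,2]-I[...,0]>25)&(W[...,0]>380)&(W[...,0]<650)&(W[...,1]>110)&(W[...,1]<360)
    P=W[blue&(z>118)&(z<146)]; c=cv2.minAreaRect(P[:,:2].astype(np.float32)); print(n,len(P),np.round(c[0],1),np.round(c[1],1),round(c[2],1))
    d=P[:,:2]-[497.5,236.5]; u,v=d@ex,d@ey
    for nm,m in(("rear",u>82),("-y",(v<-64)&(u<80)),("+y",(v>64)&(u<80))):
        if m.sum()>5: print(nm,m.sum(),np.percentile(P[m,2],[25,50,75]).round(1),"front half",np.median(P[m&(u<0),2]) if (m&(u<0)).any() else None,"rear half",np.median(P[m&(u>20),2]) if (m&(u>20)).any() else None, "umax",u.max().round(1),"v",v.min().round(1),v.max().round(1))
W=cloud(a); z=W[...,2]; Z0=np.load("top0.npy")
def win(u0,u1,v0,v1):
    k=np.zeros((480,640),bool);k[v0:v1,u0:u1]=1;return k
for n,w,lo,hi in [("bot1",(370,412,165,215),150,215),("bot2",(472,525,170,220),150,215),("shaker",(150,195,265,310),70,100),("bowl",(395,515,260,380),86,105)]:
    for X in(Z0,W):
        P=X[win(*w)&(X[...,2]>lo)&(X[...,2]<hi)]; c=cv2.minAreaRect(P[:,:2].astype(np.float32)); print(n,len(P),np.round(c[0],1),np.round(c[1],1))
A=np.hstack([cv2.resize(a["pixels"][150:390,190:530],(480,339)),cv2.resize(b["pixels"][130:370,230:510],(395,339))])
cv2.imwrite("pics/fin.png",cv2.resize(A,(800,310))[...,::-1])
E
```

```text
t 27.575 q [-2.380e-01 -3.900e-02  2.021e+00 -1.000e-03  1.162e+00 -1.460e+00] p [382.7 -81.1 300.6] f [ 1.1  0.9 -0.4] w 40.0
top 620 [512.6 229.3] [150.6 155.3] 69.9
rear 217 [130.6 131.9 133.3] front half None rear half 131.92430553472764 umax 94.3 v -76.9 73.8
-y 205 [130.5 132.  133.3] front half 132.17501361618338 rear half 132.21352314655132 umax 94.3 v -76.9 73.8
+y 194 [130.5 131.8 133. ] front half 131.82773972549592 rear half 131.7953023079359 umax 94.3 v -76.9 73.8
scene 801 [512. 232.] [151.3 163.9] 70.4
rear 318 [122.6 127.1 129.9] front half None rear half 127.13599716663157 umax 96.8 v -74.6 76.4
-y 244 [124.1 128.1 130.4] front half 128.09036810026066 rear half 128.36892727679776 umax 96.8 v -74.6 76.4
+y 232 [126.2 129.1 130.8] front half 128.77281469476753 rear half 129.314108199084 umax 96.8 v -74.6 76.4
bot1 490 [ 654.7 -100.9] [50.5 50.5]
bot1 494 [ 653.6 -101. ] [52.  48.6]
bot2 569 [ 642.3 -345.8] [48.5 49.3]
bot2 577 [ 642.3 -345.5] [49.  51.4]
shaker 756 [436.4 402.3] [70.9 68.6]
shaker 759 [436.5 401.8] [71.5 68.8]
bowl 1764 [ 367.  -256.8] [222.8 224.1]
bowl 773 [ 426.8 -272.5] [221.8 100.6]
```

View pics/fin.png

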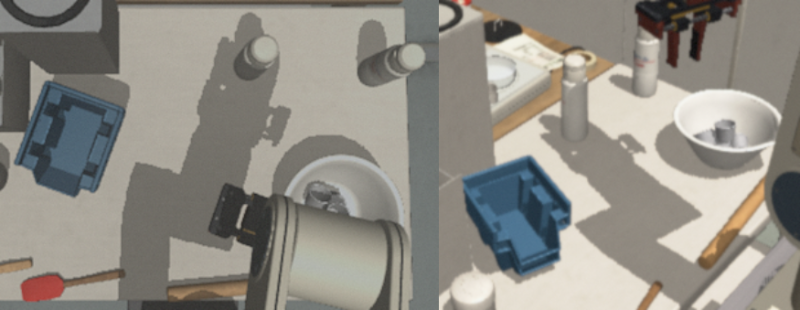

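The tote is nested: its rim reads 132 ± 0.4 mm on all three sides, so it is home and level. The arm still hides part of the bowl, so I'll move it aside and count the moulds.

Request:
play_rows(plan="4 0 5 -3 0 0 0; 4 0 5 -3 0 0 0; 4 0 5 -2 0 0 0; 4 0 5 0 0 0 0; 4 0 0 0 0 0 0; 4 0 0 0 0 0 0")

```text
t: 28.42
ee_pos: [450.3, 107.9, 379.6]
orientation: [-0.537, -3.092, 0.004]
ft_force: [0.0, -0.7, -0.3]
width: 40.0
```

```bash
python3 - <<'E'
from h import *
o=log(); a=get_image("top"); b=get_image("scene"); W=cloud(a); z=W[...,2]; k=np.zeros((480,640),bool);k[260:380,395:515]=1
P=W[k&(z>86)&(z<105)]; print(cv2.minAreaRect(P[:,:2].astype(np.float32)))
A=np.hstack([cv2.resize(a["pixels"][255:385,395:525],(400,400),interpolation=cv2.INTER_CUBIC),cv2.resize(b["pixels"][180:280,400:500],(400,400),interpolation=cv2.INTER_CUBIC)])
cv2.imwrite("pics/bowl.png",A[...,::-1])
E
```

```text
t 28.425 q [ 2.100e-01  1.700e-02  1.784e+00 -1.000e-03  1.345e+00 -1.016e+00] p [450.3 107.9 379.6] f [ 0.  -0.7 -0.3] w 40.0
((366.8042907714844, -256.7054443359375), (222.62045288085938, 223.94647216796875), 45.68684387207031)
```

View pics/bowl.png

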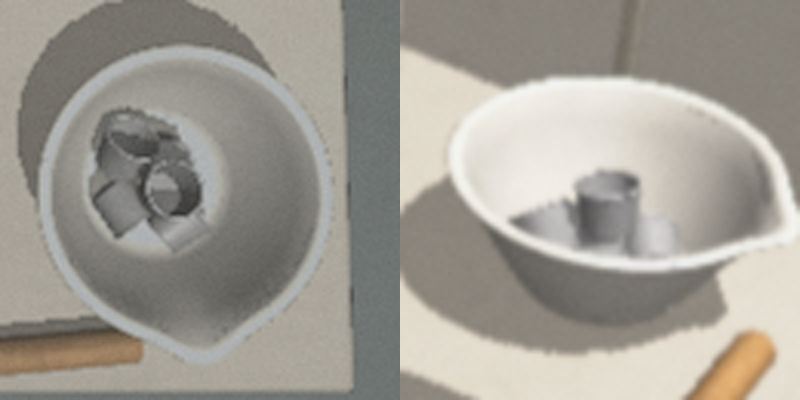

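The top crop shows five moulds in the bowl, at about (130,140), (175,188), (120,207), (185,232) and (178,150). The bowl hasn't moved, and the table and tote are clear.

```bash
python3 -c "
from workcell import *
print(close_job())"
```

```text
the job is handed in; nothing more can be done
None
```

The job is handed in at 28.4 s on the robot's clock. The moulds are in the wash bowl, and the emptied tote is nested in the other one, facing the same way.

**What I did**
- I took the full tote by its rear rim, backed it out from between the bottles and tipped it over the bowl.
- I set it down about half a metre ahead of the robot and took a fresh hold on its side rim. I then turned it and lowered it into the empty tote.

**What went wrong:** one mould ended up upright on the table before the pour was finished, probably while I swung the tote over. I picked it up with the gripper and put it in the bowl before putting the tote away. So four moulds were tipped in and one was placed by hand.

**Last checks**
- **Nesting:** seen from the top camera, the tote's rim is at 132 mm on the rear and both sides, within about 0.5 mm. That matches fully home (104 + 28 mm) and level. The scene camera read it 3–5 mm lower, with slightly wider scatter.
- **Moulds:** I count five in the bowl, though they overlap and one is partly hidden. I saw none left in the tote or on the table.
- **Bystanders:** the bowl, bottles and shaker are within about 1 mm of where they started. I did not measure the empty tote's own position after nesting, only the combined rim, which is where it should be within about 2 mm.
- **Arm:** the gripper was clear of everything when I handed in.

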